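# Index the tool carousel to the date stamp

## Robot

A 6-joint arm with a two-finger parallel gripper is mounted at the origin on a cart in front of the work surface, level with it; the furniture and walls round the work are solid. World frame = base frame: x ahead of the robot, y to its left, z up, the work surface at z = 0. Lengths are in m, angles in rad, forces in N, time in s.
With the tool pointing down it reaches from about 0.425 to 0.95 m from the base axis. Payload 3.5 kg.
Tool frame: the origin (TCP) lies at the very end of the fingers, on their centre line; the grasp point (between the pads) lies 19 mm behind it (ctrl.grip_point_offset is the distance from the TCP to the grasp point, in m); z points along the fingers, y is the line along which they close (so a half turn about z gives the same grasp; the last joint's range is limited). The gripper opens to 85 mm and grips with 20 to 120 N. Pads are 22 mm wide; open, the fingers measure 114 mm over their backs; the gripper's body (76 mm by 85 mm) begins 54 mm behind the grasp point. The pads swing forward as they close: fully open they stand 13 mm farther back than shut.
Start: joints at [-1.417, 0.286, 1.577, -0, 1.279, -0.15], TCP at [0.202, -0.644, 0.199] pointing down, gripper open.
Joint ranges: [-2.77, 2.77], [-0.9, 2.22], [0.21, 2.48], [-1.53, 4.67], [0.24, 2.81], [-2.84, 2.84]. Speed limits (rad/s): [2.79, 2.79, 3.14, 3.14, 3.14, 3.14].

## Interface

Orientations are given as a unit quaternion [x, y, z, w].
In Python, from plant import telemetry, vision, ctrl gives the robot as it stands.
- The arm moves only by the tool arm_command, never from a script. Its argument "series" is one flat list of numbers, 7 for each row, row after row: the shift along the tool's x, y, z in cm, then the turn, a rotation vector about the tool's x, y, z in degrees, then the closure, from 0 (fully open) to 1 (shut). A call has 1 to 10 rows; each row is the pose to reach, as a shift and turn from the pose commanded when the call began, along the tool's axes at that moment; what a row does not reach only later rows make up. A row lasts 1/12 s, in which the tool goes at most 41.7 mm and 7.16 degrees, less where a joint would pass 70% of its speed; a pose out of reach is approached as far as the arm can. A call with a gripper value outside its range is refused whole. The fingers move at their own pace and stop on an object; "force" is the grip in N (left out, the last holds). Time passes only in rows, so rows that repeat a pose let the fingers close. It gives the time, the measured TCP pose, the force, the opening and the grip force at its end, in the units of the state.
- telemetry.get_state(): the state, without advancing time (a new reading comes with each control period).
- vision.read_camera(name): name is "scene" or "side" or "wrist"; returns a dict with "color" (480x640x3 uint8, blue, green, red), "K" (3x3 intrinsics, pixels), "rvec" (rotation vector, rad) and "tvec" (3), from world to camera coordinates, as OpenCV has them; the wrist camera has in their place "T_tool_cam" (4x4, takes a point from camera to tool coordinates, whose origin is the TCP and whose axes are the flange's). Camera axes: x right, y down, z forward; pixel columns grow to the right and rows downward; lengths in m; the calibration is good to about 2 mm. The wrist camera is an equidistant fisheye: a pixel r from the principal point sees the ray r / f radians off the axis. A picture is of the moment at which its call begins: read the wrist's pose just before it. There is no depth.
- ctrl.sign_off(): hands the job in; it is judged then, once.
The state is a dict: "time": time; "qpos": joint angles; "dq": joint speeds; "joint_efforts": joint torques, N m; "eef_pos": TCP position; "tcp_rot": TCP orientation; "contact_force": force on the tool from outside, world axes, zero at the start; "wrist_torque": the same for the moment, N m; "opening": opening from 0.0 (shut) to 1.0 (fully open); "finger_force": force on a finger pad.
Only numpy, scipy, OpenCV 4.12 (cv2) and the standard library are available. Lean on these libraries where they do the work, as an engineer would, in place of code of your own. Each camera call takes 0.05 s, during which the arm holds its last target. There are 200 camera calls.

## Task

The date stamp stands on the round carousel in the seat next to the one at the index pointer. Turn the carousel by its upright black post, one click position in whichever direction is the short way, so that the stamp's seat comes to the pointer and the table sits in its click position. Do not touch the stamp itself; let go of the post when it is done.

Things in the scene. Friction and masses are not known exactly. Their poses are not given: they have to be found in the camera images.
- carousel: Fixed base of a hand-turned carousel; origin on the turning axis at bench height, z up. Over it a round plate, 250 mm across, top face 58 mm up. The fixed pointer, 67 mm high, stands just outside the rim in the base's -x direction. Five round seats (70 mm across, rims 6 mm high) lie 85 mm from the axis, 60 deg apart; one is at the pointer. The post takes the sixth place, between two empty seats.
- carousel_plate (a joint): Plate angle, rad: 0 at the start, positive counter-clockwise from above, range -2.6 to 2.6. Spring detents every 60 deg (1.047): 2 to 3 N sideways on the post moves it out of one; past halfway (30 deg) it is drawn to the next and centres there. Slight drag; it does not coast.
- post_top (a point): Centre of the top face of the upright round black post that turns the plate: 16 mm in diameter, standing 70 mm above the plate (top 128 mm above the bench), 100 mm from the axis, opposite the pointer at the start (base's +x). Moves with the plate. Nothing stands above the 6 mm seat rims within 50 mm of it.
- date_stamp: Hand stamp with a bulbous handle, foot 30 x 52 mm, 80 mm tall, loose in its seat (top 138 mm above the bench). Origin: centre of its underside, z up. It starts in the seat 60 deg clockwise or counter-clockwise of the pointer. The seat at the pointer and the one on its other side hold slender connectors, only 53 mm tall.
There are look-alikes about, which are no part of the job. What is shaped like the date_stamp but blue or orange is not meant.

How it is judged:
At the end, for the whole second after the job is handed in: The carousel is at rest one click position (60 deg, within 10 deg) from where it started, and the date stamp stands upright (within 10 deg) and at rest in its seat at the pointer, within 20 mm of the seat's place along both base axes (x of date_stamp in the frame of carousel between -0.105 and -0.065 m and y of date_stamp in the frame of carousel between -0.02 and 0.02 m and (value of joint carousel_plate between 0.873 and 1.222 rad or value of joint carousel_plate between -1.222 and -0.873 rad) and velocity of joint carousel_plate between -0.05 and 0.05 rad/s and angle between date_stamp's own z axis and vertical below 0.17 rad and linear speed of date_stamp below 0.03 m/s); the robot touches nothing.
It fails at once if the robot touches the date stamp (more than 1 N) (contact force between any of the fingers, the arm and date_stamp above 1 N).
It also fails if it takes over 32 s, if anything falls off the work surface, if the arm or the gripper's body presses on something with over 40 N, if the wrist force passes 120 N, or if a joint passes its speed limit or range.

## Working session

There is one attempt and no reset: what is moved stays moved. The work goes in short steps, Python scripts to look and compute and a tool call to move; the robot and the scene stay as the last step left them, time stands still between calls to the robot, and variables do not carry over. Pictures are saved under pics/ and viewed, at most 10 in all, crops included, and the job is handed in when it is done.

Besides the shell and the picture viewer there is one more tool, called after "Request:" in YAML: its name, and indented under it one key for each argument. arm_command: Moves the arm, as the interface text tells. Its arguments: {"type":"object","properties":{"series":{"type":"array","items":{"type":"number"}},"force":{"type":"number"}},"required":["series"]}

```bash
mkdir -p pics
cat > h.py <<'E'
import numpy as np,cv2
from plant import telemetry,vision,ctrl
def grab(n,f):
    d=vision.read_camera(n); cv2.imwrite('pics/'+f,d['color'])
    np.savez('pics/'+n,**{k:v for k,v in d.items() if k!='color'}); return d
def ray(n,px,z):
    d=np.load(f'pics/{n}.npz'); R=cv2.Rodrigues(d['rvec'])[0]; t=d['tvec'].ravel()
    c=-R.T@t; v=R.T@np.linalg.inv(d['K'])@np.array([px[0],px[1],1.]); return c+v*(z-c[2])/v[2]
def proj(n,P):
    d=np.load(f'pics/{n}.npz'); return cv2.projectPoints(np.array(P,float).reshape(-1,3),d['rvec'],d['tvec'],d['K'],None)[0].reshape(-1,2)
E
python3 - <<'E'
from h import *
grab('scene','s1.png');grab('side','d1.png');s=telemetry.get_state();print(s)
E
```

```text
{'time': 0.1, 'qpos': array([-1.41700387e+00,  2.87091627e-01,  1.57801383e+00, -1.82178463e-06,
        1.27861511e+00, -1.49994708e-01]), 'dq': array([ 1.06361218e-03, -6.46326868e-05, -2.89600672e-03, -1.06065804e-03,
       -1.41832044e-03,  4.13844244e-04]), 'joint_efforts': array([ 1.34499423e-03, -4.07292831e+01, -2.93698275e+01, -1.37451711e-04,
        3.41674684e-03, -5.71586469e-06]), 'eef_pos': array([ 0.20184627, -0.64342579,  0.19818496]), 'tcp_rot': array([ 9.88485733e-01,  1.51310358e-01, -2.89232327e-06, -1.06395272e-03]), 'contact_force': array([ 0.77940698,  0.11242861, -0.28130351]), 'wrist_torque': array([ 0.03517344, -0.04564457,  0.01397722]), 'finger_force': 0.0, 'opening': 1.003841014015612}
```

View pics/s1.png

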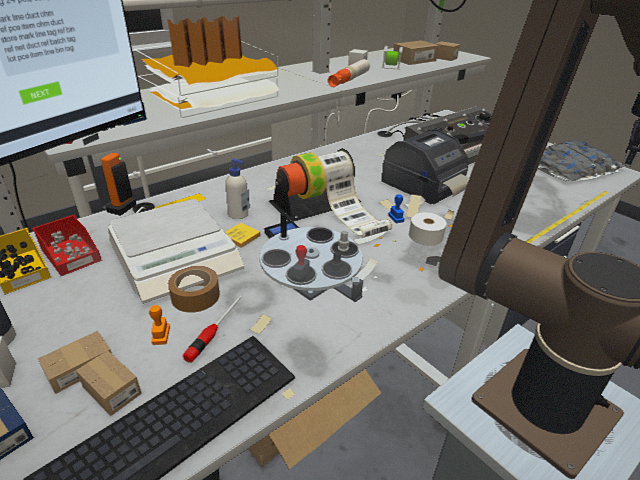

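View pics/d1.png

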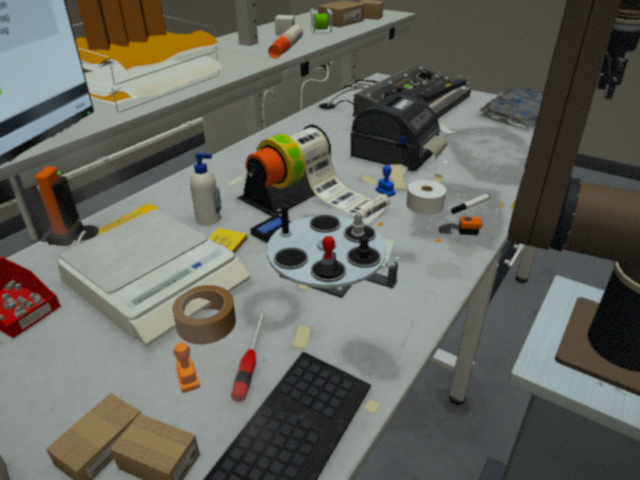

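The scene shows the carousel near (311,260): post around (284,225), pointer around (357,288) and the red stamp around (301,262). I'll enlarge it.

Run:
```python
from h import *
a=cv2.imread('pics/s1.png')[200:310,245:385];b=cv2.imread('pics/d1.png')[195:305,255:405]
a=cv2.resize(a,(700,550),interpolation=cv2.INTER_CUBIC)
cv2.imwrite('pics/c1.png',a)
for p in [(260,262),(362,258)]: print(ray('scene',p,.058))
for p in [(266,250),(386,248)]: print(ray('side',p,.058))
```

```text
[0.61315538 0.20949454 0.058     ]
[0.47839117 0.00645624 0.058     ]
[0.65951057 0.17542975 0.058     ]
[0.4565572  0.03121008 0.058     ]
```

View pics/c1.png

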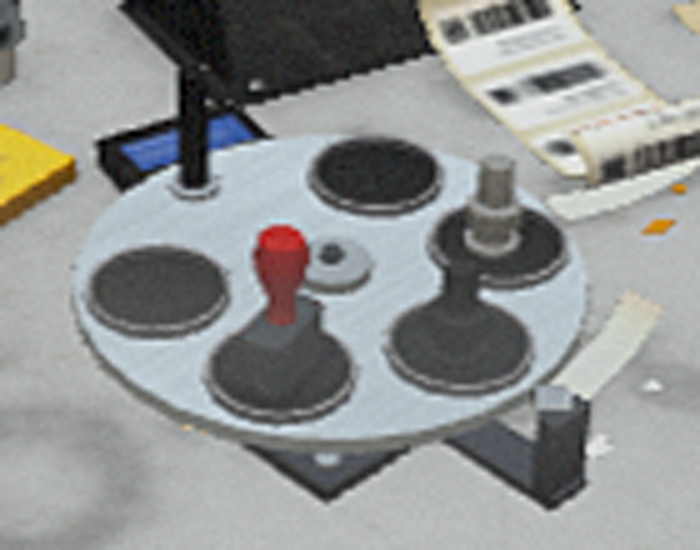

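```bash
cat >> h.py <<'E'
def Rz(a): return np.array([[np.cos(a),-np.sin(a)],[np.sin(a),np.cos(a)]])
E
python3 - <<'E'
from h import *
from scipy.optimize import least_squares
U=[(459,343),(281,372),(158,288),(195,187),(376,174),(498,245)]  # pointer seat, stamp, ...
P=np.array([ray('scene',(245+u/5,200+v/5),.060)[:2] for u,v in U])
print(P.round(3))
r=[.085,.085,.085,.1,.085,.085]
for s in (1,-1):
    M=lambda x:np.array([x[:2]+r[i]*np.array([np.cos(x[2]+np.pi+s*i*np.pi/3),np.sin(x[2]+np.pi+s*i*np.pi/3)]) for i in range(6)])
    q=min((least_squares(lambda x:(M(x)-P).ravel(),[.55,.1,a]) for a in range(6)),key=lambda q:q.cost)
    print(s,q.x,q.cost,(M(q.x)-P).round(3).tolist())
    c=q.x
    if q.cost<1e-3:
        print('post',M(q.x)[3],'pointer',c[:2]-.13*np.array([np.cos(c[2]),np.sin(c[2])]))
        top=M(q.x)[3]; print(proj('scene',[*top,.128]),proj('side',[*top,.128]),proj('side',[*top,.058]),proj('side',[*M(q.x)[1],.138]))
E
```

```text
[[0.482 0.084]
 [0.515 0.163]
 [0.602 0.17 ]
 [0.661 0.105]
 [0.615 0.024]
 [0.53  0.017]]
1 [0.5649913  0.09322115 0.21829154] 0.043140484287726114 [[-0.0, -0.009], [0.024, -0.15], [0.021, -0.139], [0.001, 0.01], [-0.024, 0.15], [-0.022, 0.139]]
-1 [0.56494512 0.09350649 6.3857908 ] 1.0723919461267873e-05 [[-0.002, 0.001], [0.0, -0.0], [-0.002, 0.001], [0.003, -0.002], [-0.0, 0.0], [0.001, -0.001]]
post [0.66441919 0.10374904] pointer [0.43562883 0.08019117]
[[283.27911821 213.67081943]] [[283.74287923 205.44733872]] [[285.16196117 233.26124229]] [[328.02576023 236.81650146]]
```

Run:
```python
from h import *
for n,p in [('side',(245,200)),('side',(272,210)),('side',(252,235)),('side',(330,180)),('scene',(273,205)),('scene',(305,232)),('side',(385,193)),('side',(352,150)),('side',(395,165)),('scene',(388,183))]: print(n,p,ray(n,p,0).round(3))
a=cv2.imread('pics/d1.png')[120:270,210:410]
cv2.imwrite('pics/c2.png',cv2.resize(a,(800,600),interpolation=cv2.INTER_CUBIC))
```

```text
side (245, 200) [ 0.903 -0.031  0.   ]
side (272, 210) [ 0.812 -0.031  0.   ]
side (252, 235) [0.78  0.085 0.   ]
side (330, 180) [ 0.778 -0.25   0.   ]
scene (273, 205) [ 0.903 -0.025  0.   ]
scene (305, 232) [ 0.721 -0.01   0.   ]
side (385, 193) [ 0.614 -0.27   0.   ]
side (352, 150) [ 0.831 -0.458  0.   ]
side (395, 165) [ 0.669 -0.438  0.   ]
scene (388, 183) [ 0.792 -0.425  0.   ]
```

View pics/c2.png

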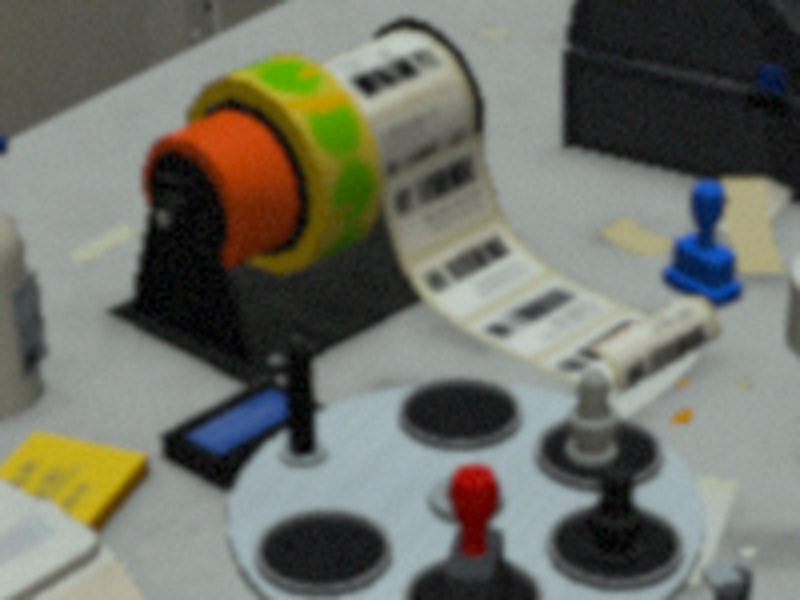

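The post top is at crop (298,342), which is side pixel (284.5,205.5) and matches the model's prediction. The stamp sits clockwise of the pointer, so the plate must turn +60°. Setting out.

Request:
arm_command:
  series: [0,0,-4,0,0,0,0.3,66.5,-57.5,-5,0,0,11.5,0.3,66.5,-57.5,-5,0,0,11.5,0.3,66.5,-57.5,-5,0,0,11.5,0.3,66.5,-57.5,-5,0,0,11.5,0.3,66.5,-57.5,-5,0,0,11.5,0.3,66.5,-57.5,-5,0,0,11.5,0.3,66.5,-57.5,-5,0,0,11.5,0.3,66.5,-57.5,-5,0,0,11.5,0.3,66.5,-57.5,-5,0,0,11.5,0.3]
  force: 30

```text
time: 0.93
eef_pos: [0.3997, -0.3231, 0.2433]
tcp_rot: [0.999, 0.051, -0.0, -0.0]
contact_force: [0.8, 0.2, -0.5]
opening: 0.701
finger_force: 0.0
```

```bash
cat >> h.py <<'E'
from scipy.spatial.transform import Rotation as Ro
def delta(p,psi):
    s=telemetry.get_state(); R=Ro.from_quat(s['tcp_rot'])
    T=Ro.from_euler('z',psi,degrees=True)*Ro.from_euler('x',180,degrees=True)
    print('t',s['time'],s['eef_pos'].round(4),'psi',np.degrees(np.arctan2(*R.as_matrix()[[1,0],0])).round(2),'d_cm',(R.inv().apply(np.array(p)-s['eef_pos'])*100).round(2),'turn',(R.inv()*T).as_rotvec(degrees=True).round(2),'F',s['contact_force'].round(1))
E
python3 -c "
from h import *
delta((.664,.104,.24),5.9)"
```

```text
t 0.9333 [ 0.3997 -0.3231  0.2433] psi 5.89 d_cm [ 30.67 -39.77   0.34] turn [-0.03  0.01 -0.01] F [ 0.8  0.2 -0.5]
```

Request:
arm_command:
  series: [30,-39,0,0,0,0,0.3,30,-39,0,0,0,0,0.3,30,-39,0,0,0,0,0.3,30,-39,0,0,0,0,0.3,30,-39,0,0,0,0,0.3,30,-39,0,0,0,0,0.3,30,-39,0,0,0,0,0.3,30,-39,0,0,0,0,0.3,30,-39,0,0,0,0,0.3,30,-39,0,0,0,0,0.3]

```text
time: 1.77
eef_pos: [0.6184, 0.0316, 0.2431]
tcp_rot: [0.999, 0.052, -0.0, -0.0]
contact_force: [0.8, -1.4, 0.5]
opening: 0.703
finger_force: 0.0
```

Request:
arm_command:
  series: [0,0,0,0,0,0,0.3,0,0,0,0,0,0,0.3,0,0,0,0,0,0,0.3,0,0,0,0,0,0,0.3]

```text
time: 2.1
eef_pos: [0.6174, 0.0285, 0.2433]
tcp_rot: [0.999, 0.051, -0.0, 0.0]
contact_force: [0.3, -0.1, -0.1]
opening: 0.698
finger_force: 0.0
```

```bash
python3 -c "
from h import *
delta((.664,.104,.086),5.9)
s=telemetry.get_state()
d=grab('wrist','w1.png')
f=d['K'][0,0];T=np.linalg.inv(d['T_tool_cam']);R=Ro.from_quat(s['tcp_rot'])
for P in [(.664,.104,.128),(.664,.104,.058),(.565,.0935,.058)]:
    c=(T@np.r_[R.inv().apply(np.array(P)-s['eef_pos']),1])[:3];th=np.arctan2(np.hypot(*c[:2]),c[2]);print(d['K'][:2,2]+f*th*c[:2]/np.hypot(*c[:2]))
"
```

```text
t 2.1 [0.6174 0.0285 0.2433] psi 5.84 d_cm [ 5.42 -7.04 15.73] turn [ 0.01  0.05 -0.06] F [ 0.3 -0.1 -0.1]
[234.1931748  162.01064239]
[250.90127742 158.33548137]
[255.08321794 256.58343248]
```

View pics/w1.png

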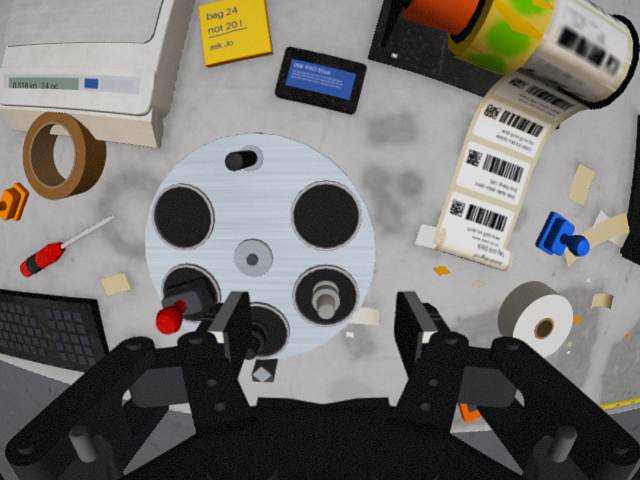

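The wrist view has the post top at (233,162), predicted (234,162), so the position holds. I'll move over the post and descend.

Request:
arm_command:
  series: [2.7,-3.5,0,0,0,0,0.3,5.4,-7,0,0,0,0,0.3,5.4,-7,0,0,0,0,0.3,5.4,-7,3,0,0,0,0.3,5.4,-7,6.5,0,0,0,0.3,5.4,-7,9.5,0,0,0,0.3,5.4,-7,12,0,0,0,0.3,5.4,-7,14.5,0,0,0,0.3,5.4,-7,15.5,0,0,0,0.3,5.4,-7,15.5,0,0,0,0.3]

```text
time: 2.98
eef_pos: [0.6619, 0.1033, 0.0852]
tcp_rot: [0.999, 0.051, -0.003, -0.0]
contact_force: [-1.0, -1.1, -0.8]
opening: 0.703
finger_force: 0.0
```

Request:
arm_command:
  series: [0,0,0,0,0,0,0.5,0,0,0,0,0,0,0.7,0,0,0,0,0,0,0.8,0,0,0,0,0,0,0.9,0,0,0,0,0,0,1,0,0,0,0,0,0,1,0,0,0,0,0,0,1,0,0,0,0,0,0,1]
  force: 30

```text
time: 3.65
eef_pos: [0.666, 0.1045, 0.0914]
tcp_rot: [0.999, 0.052, 0.002, 0.0]
contact_force: [-0.7, -2.0, 6.0]
opening: 0.157
finger_force: 29.4
```

```bash
python3 -c "
from h import *
delta((.664,.104,.086),5.9)
# arc in tool frame: x radial out, y clockwise tangent
for a in range(6,67,6):
    r=np.radians(a);print(a,round(10*(np.cos(r)-1),2),round(-10*np.sin(r),2))
grab('side','d2.png');a=cv2.imread('pics/d2.png')[120:300,210:450];cv2.imwrite('pics/c3.png',cv2.resize(a,(800,600),interpolation=cv2.INTER_CUBIC))
"
```

```text
t 3.65 [0.666  0.1045 0.0914] psi 5.93 d_cm [-0.21  0.03  0.53] turn [ 0.05 -0.22  0.03] F [-0.7 -2.   6. ]
6 -0.05 -1.05
12 -0.22 -2.08
18 -0.49 -3.09
24 -0.86 -4.07
30 -1.34 -5.0
36 -1.91 -5.88
42 -2.57 -6.69
48 -3.31 -7.43
54 -4.12 -8.09
60 -5.0 -8.66
66 -5.93 -9.14
```

View pics/c3.png

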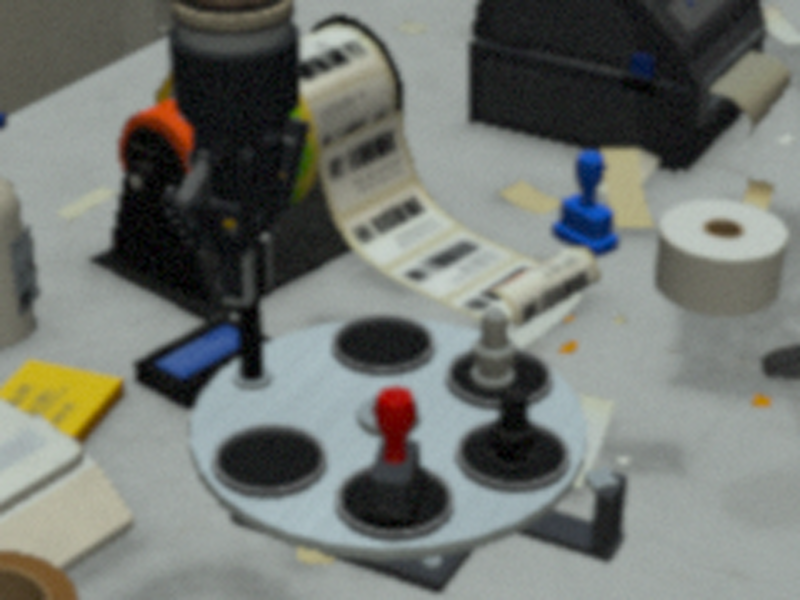

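The crop shows the post gripped near (250,300) and the stamp clear of the gripper at (395,430). I'll turn the plate along the arc, 3° per row.

Request:
arm_command:
  series: [-0.01,-0.52,-0.2,0,0,-3,1,-0.05,-1.05,-0.3,0,0,-6,1,-0.12,-1.56,-0.4,0,0,-9,1,-0.22,-2.08,-0.4,0,0,-12,1,-0.34,-2.59,-0.4,0,0,-15,1,-0.49,-3.09,-0.4,0,0,-18,1,-0.66,-3.58,-0.4,0,0,-21,1,-0.86,-4.07,-0.4,0,0,-24,1,-1.09,-4.54,-0.4,0,0,-27,1,-1.34,-5,-0.4,0,0,-30,1]

```text
time: 4.53
eef_pos: [0.6477, 0.1528, 0.0916]
tcp_rot: [0.951, 0.309, 0.002, 0.001]
contact_force: [6.3, -0.4, -5.6]
opening: 0.158
finger_force: 29.6
```

Request:
arm_command:
  series: [-0.01,-0.52,0,0,0,-3,1,-0.05,-1.05,0,0,0,-6,1,-0.12,-1.56,0,0,0,-9,1,-0.22,-2.08,0,0,0,-12,1,-0.34,-2.59,0,0,0,-15,1,-0.49,-3.09,0,0,0,-18,1,-0.66,-3.58,0,0,0,-21,1,-0.86,-4.07,0,0,0,-24,1,-1.09,-4.54,0,0,0,-27,1,-1.34,-5,0,0,0,-30,1]

```text
time: 5.37
eef_pos: [0.606, 0.1866, 0.0916]
tcp_rot: [0.838, 0.545, 0.001, -0.0]
contact_force: [7.3, -0.7, -7.6]
opening: 0.154
finger_force: 29.6
```

Request:
arm_command:
  series: [0,0,0,0,0,0,1,0,0,0,0,0,0,1,0,0,0,0,0,0,1]

```text
time: 5.62
eef_pos: [0.6055, 0.1868, 0.0916]
tcp_rot: [0.84, 0.543, 0.0, -0.001]
contact_force: [2.8, 4.8, -5.2]
opening: 0.155
finger_force: 29.6
```

```bash
python3 -c "
from h import *
delta((.606,.185,.088),65.9)
grab('side','d3.png');a=cv2.imread('pics/d3.png')[120:300,210:450];cv2.imwrite('pics/c4.png',cv2.resize(a,(800,600),interpolation=cv2.INTER_CUBIC))
"
```

```text
t 5.6167 [0.6055 0.1868 0.0916] psi 65.82 d_cm [-0.14  0.12  0.36] turn [-0.08 -0.11 -0.08] F [ 2.8  4.8 -5.2]
```

View pics/c4.png

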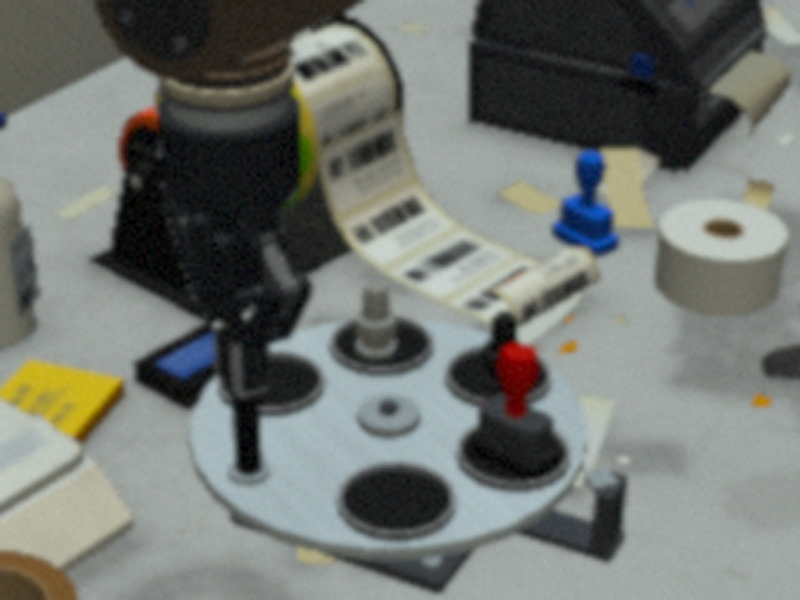

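The stamp is upright in the seat at the pointer (crop 515,420). I'll open and lift away.

Request:
arm_command:
  series: [0,0,0,0,0,0,0.7,0,0,0,0,0,0,0.5,0,0,0,0,0,0,0.4,0,0,0,0,0,0,0.4,0,0,0,0,0,0,0.4,0,0,-2,0,0,0,0.4,0,0,-5,0,0,0,0.4,0,0,-8,0,0,0,0.4,0,0,-12,0,0,0,0.4,0,0,-15,0,0,0,0.4]

```text
time: 6.5
eef_pos: [0.6062, 0.1855, 0.2461]
tcp_rot: [0.839, 0.544, 0.001, 0.001]
contact_force: [0.3, -0.1, 0.0]
opening: 0.6
finger_force: 0.0
```

Request:
arm_command:
  series: [0,0,0,0,0,0,0.4,0,0,0,0,0,0,0.4,0,0,0,0,0,0,0.4,0,0,0,0,0,0,0.4,0,0,0,0,0,0,0.4,0,0,0,0,0,0,0.4]

```text
time: 7.0
eef_pos: [0.605, 0.1855, 0.2407]
tcp_rot: [0.839, 0.544, -0.001, -0.001]
contact_force: [-0.4, 0.0, -0.5]
opening: 0.602
finger_force: 0.0
```

```bash
python3 -c "
from h import *
delta((.606,.185,.238),65.9)
grab('side','d4.png');a=cv2.imread('pics/d4.png')[120:300,210:450];cv2.imwrite('pics/c5.png',cv2.resize(a,(800,600),interpolation=cv2.INTER_CUBIC))
"
```

```text
t 7.0 [0.605  0.1855 0.2407] psi 65.9 d_cm [-0.01  0.11  0.27] turn [-0.16  0.1   0.  ] F [-0.4  0.  -0.5]
```

View pics/c5.png

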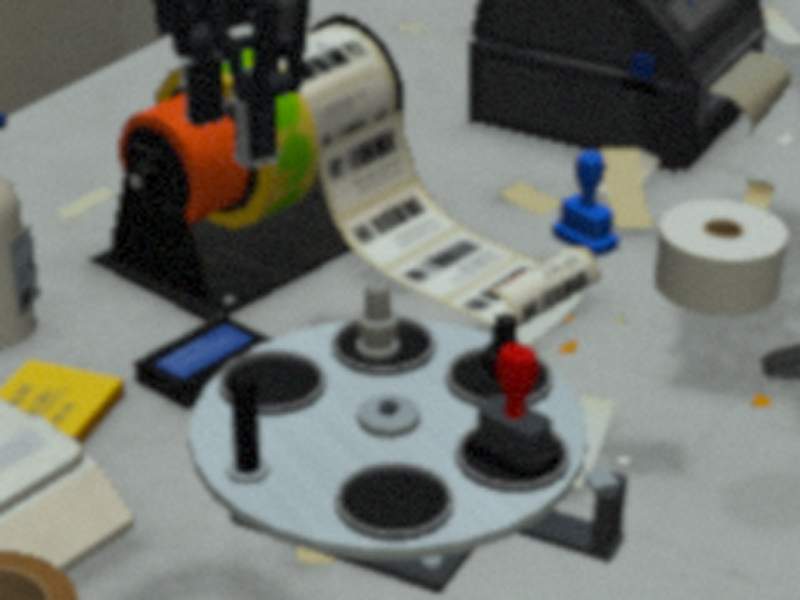

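The gripper is clear, the post is free at crop (245,430), the plate is in its click position, and the stamp stands at the pointer at (515,420).

```bash
python3 -c "
from plant import ctrl
print(ctrl.sign_off())"
```

```text
the job is handed in; nothing more can be done
None
```

The carousel is turned one click counter-clockwise, with the date stamp upright in the seat at the pointer, the post released and the arm clear; I handed the job in at about 7 s, and the hand-in gave no verdict.

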